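# Drop a spent cell into the push-latch cell safe

## Task

Put the spent phone cell away in the cell safe without picking it up: press down on the orange lid and let go so that it pops open, push the cell off the loading tray into the box with a fingertip, then press the lid down again until it latches shut. Do not lift the cell, and leave the charger cube, the stamp and the round tin where they are.

Things in the scene. Friction and masses are not known exactly. Their poses are not given: they have to be found in the camera images.
- cell_safe: grey steel cell safe, fixed on the table, 220 x 170 x 102 mm. Origin on the table top under the middle of the sill; x points from the loading tray to the hinge, y left, z up. Box inside: x 0 to 122, y -59 to 56 mm, floor 8 mm up. Latch compartment left of it, y 60 to 106. Side walls' outer faces at y -64 and 106, tops 101.5 mm up. Loading tray in front: x -88 to 0, y -59 to 59, top 86 mm up.
- sill (a point): middle of the inner edge of the sill, the mouth of the box, at the height of the tray's top: (0, 0, 86) mm in the safe's frame, axes as the safe's. A cell pushed past it drops into the box.
- tray_end (a point): middle of the tray's near end, (-88, 0, 86) mm in the safe's frame. Along the tray's middle runs a thumb slot 50 mm wide (y -25 to 25) and 16 mm deep, open at the near end and at the sill, so that a finger can reach below the cell's level and push it from behind. The cell lies across the slot, between rails 8 mm high at y = -50 and 50 mm.
- lid_hinge (a point): middle of the lid's hinge line, at (118, 0, 100) mm in the safe's frame; the hinge runs along the safe's y. The orange lid reaches 115 mm from it towards the tray and is 158 mm wide (y -58 to 100), 4.5 mm thick, with a lip 12 mm deep under its front edge that shuts the mouth.
- lid (a joint): angle of the orange lid, rad: 0 latched, flush with the walls; about 0.8 popped open (a damped spring holds it up; it can swing on to 1.35); -0.07 pressed in to its firm stop. Push-push latch: from latched, press in to the stop and let go: it rises in about 1 s. From open, press down past flush to the stop and let go: it stays latched. At the pad this takes 2 to 4 N.
- lid_pad (a point): middle of the top of the black press pad (28 mm across) on the lid, 62 mm from the hinge; at (56, 21, 101.5) mm in the safe's frame when latched, and about 4.5 mm lower at the stop. Moves with the lid. A finger going straight down where the pad lies when latched also meets the open lid, about 65 mm higher, and can press it shut from there.
- spent_cell: flat light grey phone cell with an orange end strip, 92 x 60 x 5 mm, 50 g, lying on the loading tray with its long side across the tray (its own x axis, 92 mm, along the safe's y). Origin at the centre of its underside. The sides that a finger pushes on are the long ones, 30 mm from the origin.
- charger: white charger cube with rounded edges, 58 x 42 x 26 mm, beside the safe; origin at the centre of its underside. Leave alone.
- stamp: red and black date stamp, 26 x 34 x 74 mm, upright beside the safe; origin at the centre of its underside. Leave alone.
- tin: round light grey tin, 68 mm across, 25 mm high; origin at the centre of its underside. Leave alone.
There are look-alikes about, which are no part of the job. What is shaped like the spent_cell but brown is not meant.

How it is judged:
By the outcome, as a careful person would: the job done as asked, in the order asked, and still so for the second after the job is handed in, with the robot touching nothing.
It also fails if it takes over 64 s, if anything falls off the work surface, if the arm or the gripper's body presses on something with over 40 N, if the wrist force passes 120 N, or if a joint passes its speed limit or range.

## Robot

A 6-joint arm with a two-finger parallel gripper is mounted at the origin on a cart in front of the work surface, level with it; the furniture and walls round the work are solid. World frame = base frame: x ahead of the robot, y to its left, z up, the work surface at z = 0. Lengths are in m, angles in rad, forces in N, time in s.
With the tool pointing down it reaches from about 0.35 to 0.775 m from the base axis. Payload 5.5 kg.
Tool frame: the origin (TCP) lies at the very end of the fingers, on their centre line; the grasp point (between the pads) lies 19 mm behind it; z points along the fingers, y is the direction in which the jaws open and shut (so a half turn about z gives the same grasp; the last joint's range is limited). The gripper opens to 85 mm and grips with 20 to 120 N. Pads are 22 mm wide; open, the fingers measure 114 mm over their backs; the gripper's body (76 mm by 85 mm) begins 54 mm behind the grasp point. The pads swing forward as they close: fully open they stand 13 mm farther back than shut.
Start: joints at [0.973, 0.313, 0.046, 1.304, 0, 1.431], TCP at [0.254, 0.516, 0.231] pointing down, gripper open.
Joint ranges: [-2.76, 2.76], [-0.86, 1.69], [-1.03, 1.26], [-2.2, 2.34], [-1.47, 1.5], [-3.14, 3.14]. Speed limits (rad/s): [2.57, 2.57, 3.14, 3.14, 3.14, 3.14].

## Interface

Orientations are given as a unit quaternion [w, x, y, z].
In Python, from workcell import get_state, imaging, env, spotter gives the robot as it stands.
- The arm moves only by the tool play_rows, never from a script. Its argument "moves" is a list of rows, each an object with "claw": the finger opening in cm, from 0 to 8.54; "delta_pos": the shift along the tool's x, y, z in cm, a list of three; "twist": the turn about the tool's z in degrees. A call has 1 to 12 rows; each row is the pose to reach, as a shift and turn from the pose commanded when the call began, along the tool's axes at that moment; what a row does not reach only later rows make up. A row lasts 1/8 s, in which the tool goes at most 62.5 mm and 10.7 degrees, less where a joint would pass 70% of its speed; a pose out of reach is approached as far as the arm can. A call with a gripper value outside its range is refused whole. The fingers move at their own pace and stop on an object; "force" is the grip in N (left out, the last holds). Time passes only in rows, so rows that repeat a pose let the fingers close. It gives the time, the measured TCP pose, the force and the opening at its end, in the units of the state.
- get_state(): the state, without advancing time (a new reading comes with each control period).
- imaging.read_camera(name): name is "scene" or "top" or "wrist"; returns the picture (480x640x3 uint8, red, green, blue); there is no depth.
- imaging.camera_info(name): a dict with "fx", "fy", "cx", "cy" (pixels), "k1" (the pictures are not rectified: a ray, as slopes to the right and down, at radius r is drawn at 1 + k1 r^2 times it, then the intrinsics apply), "world_to_cam" (4x4, takes a point from world to camera coordinates). Camera axes: x right, y down, z forward; pixel columns grow to the right and rows downward; lengths in m; the calibration is good to about 2 mm. A picture is of the moment at which its call begins: read the wrist's pose just before it. camera_info takes no time and is no camera call; for the wrist camera it gives the pose at the moment of the call.
- env.hand_in(): hands the job in, once; it reports no verdict.
Trained networks look in the newest picture that a camera, given by its name, has taken for a name from the list of things; names that differ only in an ending like _2 or _b are one class to them, and where a whole thing is asked for, a point or a joint stands for the part that bears it (a point fixed in the world has none). Each returns a list of dicts, best first, with "conf" (0 to 1); they miss things now and then, are a little off and sometimes report something else, mostly with a low value. They report only what shows in the picture. A call takes as long as a camera call. They do not tell look-alikes from the thing itself.
- spotter.spot_in(camera, query): "extent" ([left, top, right, bottom] in pixels, round what is visible of it).
The state is a dict: "clock": time; "joint_pos": joint angles; "qvel": joint speeds; "tau": joint torques, N m; "tcp_pos": TCP position; "orientation": TCP orientation; "wrist_force": force on the tool from outside, world axes, zero at the start; "ft_torque": the same for the moment, N m; "finger_gap": finger opening in m.
Only numpy, scipy, OpenCV 4.12 (cv2) and the standard library are available. Lean on these libraries where they do the work, as an engineer would, in place of code of your own. Each camera call takes 0.05 s, during which the arm holds its last target. There are 200 camera calls.

## Working session

There is one attempt and no reset: what is moved stays moved. The work goes in short steps, Python scripts to look and compute and a tool call to move; the robot and the scene stay as the last step left them, time stands still between calls to the robot, and variables do not carry over. Pictures are saved under pics/ and viewed, about 8 in all and at most 12, crops included, and the job is handed in when it is done.

Besides the shell and the picture viewer there is one more tool, called after ">>>" as name(argument=value, ...), one argument or row to a line, values as JSON. play_rows: Moves the arm, as the interface text tells. Its arguments: {"type":"object","properties":{"moves":{"type":"array"},"force":{"type":"number"}},"required":["moves"]}

```bash
mkdir -p pics; ls
python3 - <<'E'
from workcell import get_state, imaging, env, spotter
import cv2,numpy as np
print(get_state())
for c in ("scene","top"):
    im=imaging.read_camera(c); cv2.imwrite(f"pics/{c}0.png",im[...,::-1])
    i=imaging.camera_info(c); print({k:(np.round(v,4).tolist()) for k,v in i.items()})
    for q in ("cell_safe","lid","lid_pad","spent_cell","charger","stamp","tin"):
        print(c,q,[(np.round(d["extent"]).tolist(),round(d["conf"],2)) for d in spotter.spot_in(c,q)][:3])
E
```

```text
pics
{'clock': 0.0, 'joint_pos': array([ 9.73398726e-01,  3.14005715e-01,  4.49460413e-02,  1.30361497e+00,
       -1.72664043e-05,  1.43117389e+00]), 'qvel': array([-0.00060649, -0.00020913, -0.00013647,  0.00052324,  0.00073604,
       -0.0015968 ]), 'tau': array([-5.23435992e-04, -4.80631578e+01,  2.98530757e+01,  1.93842757e-02,
       -3.01392147e-04,  1.56282901e-06]), 'tcp_pos': array([0.25384454, 0.51533833, 0.2303924 ]), 'orientation': array([-3.30255737e-04,  2.26894150e-01,  9.73918971e-01, -8.79218483e-04]), 'wrist_force': array([ 0.23518089,  0.27216902, -0.12020044]), 'ft_torque': array([ 0.0478832 , -0.05473512,  0.0558339 ]), 'finger_gap': 0.0854699934831514}
{'fx': 582.6071, 'fy': 582.6071, 'cx': 306.8199, 'cy': 233.1583, 'k1': -0.0803, 'world_to_cam': [[0.7332, -0.6799, 0.0151, -0.2463], [-0.5012, -0.5553, -0.6637, 0.4355], [0.4596, 0.479, -0.7479, 0.8018], [0.0, 0.0, 0.0, 1.0]]}
scene cell_safe [([261.0, 166.0, 384.0, 303.0], 0.72)]
scene lid [([283.0, 171.0, 378.0, 242.0], 0.56)]
scene lid_pad [([282.0, 175.0, 378.0, 243.0], 0.72)]
scene spent_cell [([274.0, 226.0
[... 171 characters left out ...]
 tin [([310.0, 328.0, 350.0, 367.0], 0.87), ([260.0, 165.0, 387.0, 303.0], 0.31)]
{'fx': 482.6121, 'fy': 482.6121, 'cx': 321.1705, 'cy': 235.2302, 'k1': -0.1146, 'world_to_cam': [[-0.0269, -0.9995, 0.0186, 0.1913], [-0.9957, 0.0251, -0.0895, 0.5253], [0.0889, -0.0209, -0.9958, 0.9203], [0.0, 0.0, 0.0, 1.0]]}
top cell_safe [([244.0, 153.0, 350.0, 279.0], 0.7), ([373.0, 230.0, 390.0, 248.0], 0.39)]
top lid [([248.0, 157.0, 342.0, 229.0], 0.84)]
top lid_pad []
top spent_cell [([188.0, 139.0, 229.0, 186.0], 0.93), ([290.0, 229.0, 338.0, 272.0], 0.83)]
top charger [([214.0, 245.0, 243.0, 275.0], 0.68)]
top stamp [([370.0, 230.0, 390.0, 248.0], 0.61)]
top tin [([375.0, 268.0, 412.0, 304.0], 0.69)]
```

Run:
```python
import cv2
a=cv2.imread("pics/top0.png")[120:320,170:430]; a=cv2.resize(a,(780,600),interpolation=cv2.INTER_CUBIC)
cv2.imwrite("pics/top0c.png",a)
a=cv2.imread("pics/scene0.png")[145:375,210:410]; a=cv2.resize(a,None,fx=2.6,fy=2.6,interpolation=cv2.INTER_CUBIC)
cv2.imwrite("pics/scene0c.png",a)
```

```text
(no output)
```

View pics/top0c.png

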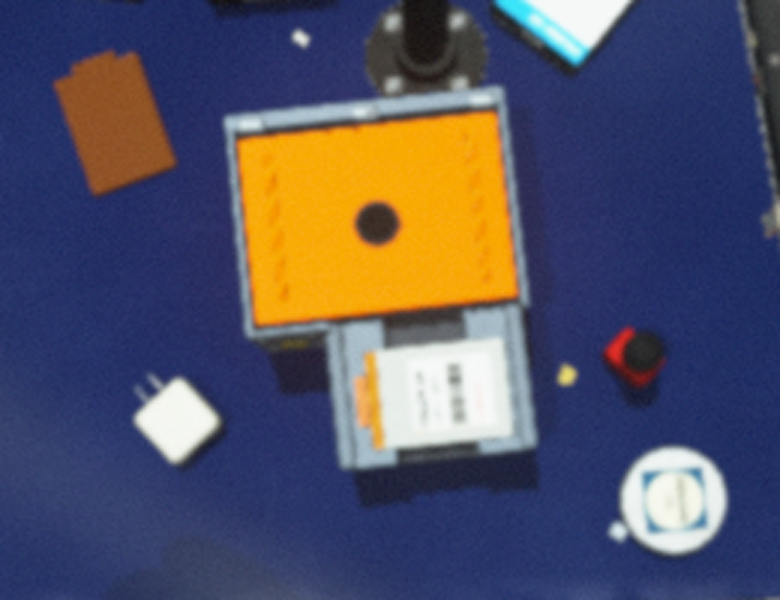

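View pics/scene0c.png

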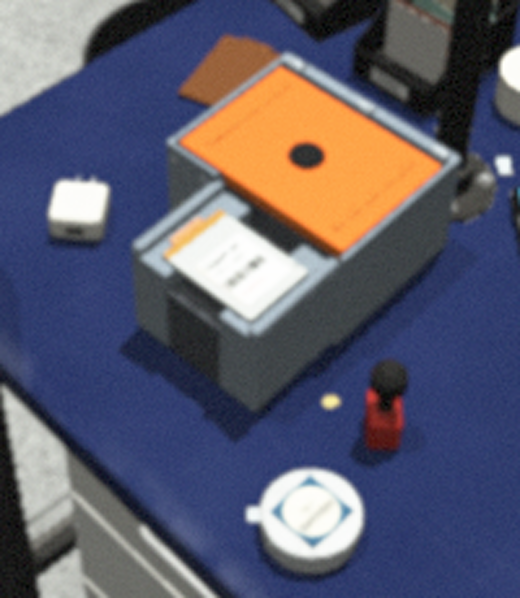

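The tray cell (light grey, orange strip) is at top-image crop (435,395). The brown look-alike is at (115,120), lying on the table. Lid shut, pad at (377,223). Next I fit the safe pose.

```bash
cat > h.py <<'E'
import numpy as np
from workcell import get_state, imaging, env, spotter
from scipy.optimize import least_squares
from scipy.spatial.transform import Rotation as R
def proj(i,P):
    P=np.atleast_2d(P); c=P@i["world_to_cam"][:3,:3].T+i["world_to_cam"][:3,3]
    s=c[:,:2]/c[:,2:]; s=s*(1+i["k1"]*(s**2).sum(1,keepdims=True))
    return s*[i["fx"],i["fy"]]+[i["cx"],i["cy"]]
def s2w(p,P):
    P=np.atleast_2d(P)/1000; c,s=np.cos(p[2]),np.sin(p[2])
    return np.c_[p[0]+c*P[:,0]-s*P[:,1],p[1]+s*P[:,0]+c*P[:,1],P[:,2]]
def tool(goal):  # world shift -> tool axes, cm
    st=get_state(); w,x,y,z=st["orientation"]
    return np.round(100*R.from_quat([x,y,z,w]).inv().apply(goal-st["tcp_pos"]),2)
E
python3 - <<'E'
from h import *
L=np.array([[118,100,101.5],[118,-58,101.5],[3,-58,101.5],[3,100,101.5],[56,21,101.5]])
T=np.array([[236,138],[497,111],[520,300],[256,325],[377,223]])/3+[170,120]
S=np.array([[283,66],[443,165],[342,253],[180,143],[307,155]])/2.6+[210,145]
it,isc=imaging.camera_info("top"),imaging.camera_info("scene")
w=np.array([.5,.5,1,1,2])[:,None]
f=lambda p:np.r_[(w*(proj(it,s2w(p,L))-T)).ravel(),(w*(proj(isc,s2w(p,L))-S)).ravel()]
r=least_squares(f,[.5,0,0]);p=r.x;print(p,np.round(r.fun.reshape(-1,2),1).tolist())
for n,q in dict(pad=[56,21,101.5],tray_end=[-88,0,86],sill=[0,0,86]).items(): print(n,s2w(p,q),np.hypot(*s2w(p,q)[0,:2]))
# cell in safe frame at z 91
Tc=np.array([[372,352],[503,340],[513,437],[379,447]])/3+[170,120]
print([np.round(least_squares(lambda q:(proj(it,s2w(p,[q[0],q[1],91]))-c)[0],[-40,0]).x,1) for c in Tc])
np.save("p.npy",p)
E
```

```text
[0.54246814 0.19735823 0.08054041] [[0.2, 0.1], [0.0, 0.1], [-0.6, -0.4], [-0.4, 0.5], [0.5, 1.6], [0.2, -0.6], [0.5, -0.3], [0.7, -0.9], [-0.0, -1.4], [0.8, -0.3]]
pad [[0.59659709 0.22279554 0.1015    ]] 0.6368405907718414
tray_end [[0.4547534  0.19027833 0.086     ]] 0.4929568948986201
sill [[0.54246814 0.19735823 0.086     ]] 0.5772538019210538
[array([-18.6,  32.4]), array([-19.7, -46.8]), array([-78.4, -46.4]), array([-75.8,  34.1])]
```

Run:
```python
from h import *
p=np.load("p.npy"); g=s2w(p,[56,21,0])[0]
for z in (.2,.13): print(tool(np.r_[g[:2],z]))
w,x,y,z=get_state()["orientation"];m=R.from_quat([x,y,z,w]).as_matrix();print(m.round(3),np.degrees(np.arctan2(m[1,1],m[0,1])),np.degrees(p[2]))
```

```text
[-43.67 -11.15   3.14]
[-43.67 -11.16  10.14]
[[-0.897  0.442  0.   ]
 [ 0.442  0.897  0.   ]
 [-0.     0.    -1.   ]] 63.77217564618564 4.614625561577031
```

>>> play_rows(
  moves=[
    {"claw": 0,"delta_pos": [-5.8,-1.5,0.4],"twist": 9},
    {"claw": 0,"delta_pos": [-11.4,-2.9,0.8],"twist": 18},
    {"claw": 0,"delta_pos": [-17,-4.3,1.2],"twist": 27},
    {"claw": 0,"delta_pos": [-22.6,-5.8,1.6],"twist": 36},
    {"claw": 0,"delta_pos": [-28.2,-7.2,2],"twist": 45},
    {"claw": 0,"delta_pos": [-33.8,-8.6,2.4],"twist": 54},
    {"claw": 0,"delta_pos": [-39.3,-10,2.8],"twist": 59.2},
    {"claw": 0,"delta_pos": [-43.7,-11.2,3.1],"twist": 59.2},
    {"claw": 0,"delta_pos": [-43.7,-11.2,6.5],"twist": 59.2},
    {"claw": 0,"delta_pos": [-43.7,-11.2,10.1],"twist": 59.2},
    {"claw": 0,"delta_pos": [-43.7,-11.2,10.1],"twist": 59.2},
    {"claw": 0,"delta_pos": [-43.7,-11.2,10.1],"twist": 59.2},
  ],
  force=40,
)

```text
clock: 2.3
tcp_pos: [0.5972, 0.2225, 0.1316]
orientation: [0.0, 0.678, 0.735, 0.001]
wrist_force: [0.9, 0.2, 0.5]
finger_gap: 0.0
```

Run:
```python
from h import *
import cv2
s=get_state();print(s["joint_pos"],s["wrist_force"]); p=np.load("p.npy"); g=s2w(p,[56,21,0])[0]
print(tool(np.r_[g[:2],.1]))
w,x,y,z=s["orientation"];m=R.from_quat([x,y,z,w]).as_matrix();print(np.degrees(np.arctan2(m[1,1],m[0,1])),s["tcp_pos"])
a=imaging.read_camera("top")[100:320,170:430,::-1];b=imaging.read_camera("scene")[120:340,210:410,::-1]
cv2.imwrite("pics/a1.png",cv2.resize(np.hstack([a,b]),None,fx=1.7,fy=1.7,interpolation=cv2.INTER_CUBIC))
```

```text
[2.30765542e-01 4.74436384e-01 3.93744806e-02 1.13444246e+00
 8.04383648e-05 1.72150915e+00] [0.85063377 0.24095881 0.52377864]
[ 0.03 -0.06  3.16]
4.586675885165048 [0.5971628  0.22250723 0.1315622 ]
```

View pics/a1.png

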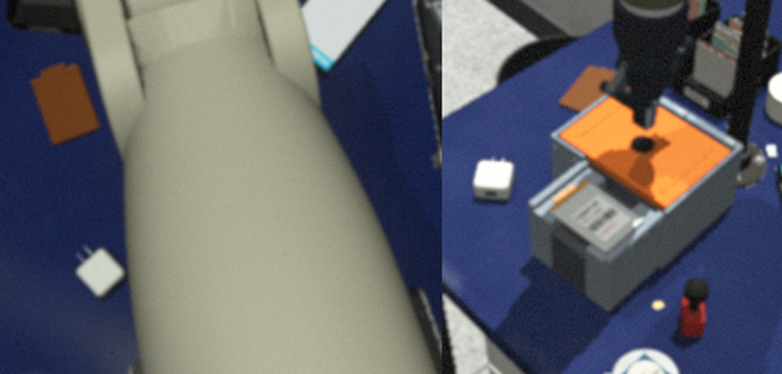

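Scene view: the closed fingertip at (643,120) is right above the pad at (643,145). Pressing.

>>> play_rows(
  moves=[
    {"claw": 0,"delta_pos": [0,0,2],"twist": 0},
    {"claw": 0,"delta_pos": [0,0,2.7],"twist": 0},
    {"claw": 0,"delta_pos": [0,0,3.1],"twist": 0},
    {"claw": 0,"delta_pos": [0,0,3.4],"twist": 0},
    {"claw": 0,"delta_pos": [0,0,3.5],"twist": 0},
    {"claw": 0,"delta_pos": [0,0,3.5],"twist": 0},
  ],
)

```text
clock: 3.15
tcp_pos: [0.597, 0.2224, 0.0959]
orientation: [0.0, 0.678, 0.735, 0.001]
wrist_force: [-1.5, -0.3, 2.8]
finger_gap: 0.0004
```

>>> play_rows(
  moves=[
    {"claw": 0,"delta_pos": [0,0,0.1],"twist": 0},
    {"claw": 0,"delta_pos": [0,0,0.2],"twist": 0},
    {"claw": 0,"delta_pos": [0,0,0.2],"twist": 0},
  ],
)

```text
clock: 3.52
tcp_pos: [0.5972, 0.2224, 0.0955]
orientation: [0.001, 0.678, 0.735, 0.001]
wrist_force: [-4.4, -1.0, 11.9]
finger_gap: -0.0001
```

>>> play_rows(
  moves=[
    {"claw": 0,"delta_pos": [0,0,-5],"twist": 0},
    {"claw": 0,"delta_pos": [0,0,-11],"twist": 0},
    {"claw": 0,"delta_pos": [0,-2,-16],"twist": 0},
    {"claw": 8.5,"delta_pos": [0,-8,-16],"twist": 0},
    {"claw": 8.5,"delta_pos": [1,-14,-16],"twist": 0},
    {"claw": 8.5,"delta_pos": [2.1,-20.5,-16],"twist": 0},
    {"claw": 8.5,"delta_pos": [2.1,-20.5,-10],"twist": 0},
    {"claw": 8.5,"delta_pos": [2.1,-20.5,-5],"twist": 0},
    {"claw": 8.5,"delta_pos": [2.1,-20.5,-5],"twist": 0},
    {"claw": 8.5,"delta_pos": [2.1,-20.5,-5],"twist": 0},
  ],
)

```text
clock: 4.78
tcp_pos: [0.3918, 0.2271, 0.1448]
orientation: [0.0, 0.678, 0.735, 0.001]
wrist_force: [0.4, 0.7, 0.1]
finger_gap: 0.0851
```

Run:
```python
from h import *
import cv2
s=get_state();print(s["wrist_force"],s["tcp_pos"],s["finger_gap"]); p=np.load("p.npy")
for z in (.08,.07): print(tool(np.r_[s2w(p,[-149,0,0])[0,:2],z]))
i=imaging.camera_info("wrist"); print(proj(i,np.r_[s2w(p,[-78,0,91]),s2w(p,[-88,-25,86]),s2w(p,[-88,25,86])]).round(), i["world_to_cam"].round(3).tolist(),i["fx"],i["cx"],i["cy"])
b=imaging.read_camera("scene")[120:340,210:410,::-1];w=imaging.read_camera("wrist")[...,::-1]
cv2.imwrite("pics/a2.png",np.hstack([cv2.resize(b,(400,440),interpolation=cv2.INTER_CUBIC),cv2.copyMakeBorder(cv2.resize(w,(400,300)),0,140,0,0,0)]))
```

```text
[0.42735448 0.68537317 0.10903643] [0.39177039 0.22709489 0.14480066] 0.0850720575023083
[-4.18 -0.12  6.48]
[-4.18 -0.13  7.48]
[[421. 324.]
 [402. 351.]
 [407. 286.]] [[0.997, 0.08, 0.002, -0.41], [0.076, -0.95, 0.304, 0.173], [0.026, -0.303, -0.953, 0.355], [0.0, 0.0, 0.0, 1.0]] 333.0014608683674 317.44925812080083 241.18154325771363
```

View pics/a2.png

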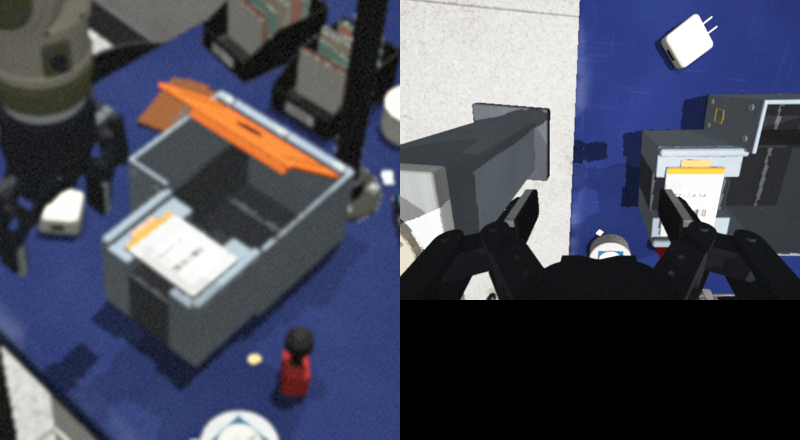

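Run:
```python
from h import *
import cv2
s=get_state(); w,x,y,z=s["orientation"];r=R.from_quat([x,y,z,w]); i=imaging.camera_info("wrist")
im=imaging.read_camera("wrist")[...,::-1].copy()
for dz,c in ((0,(0,0,255)),(-.013,(0,255,0))):
    for y in (.0425,.057):
        P=s["tcp_pos"]+r.apply(np.array([[-.011,y,dz],[.011,y,dz]])); q=proj(i,P); print(dz,y,q.round(1).tolist())
        cv2.line(im,*[tuple(int(v*1) for v in k) for k in q],c,1)
cv2.imwrite("pics/a3.png",cv2.resize(im[230:400,360:560],None,fx=3,fy=3,interpolation=cv2.INTER_CUBIC))
```

```text
0 0.0425 [[404.0, 327.9], [407.7, 286.4]]
0 0.057 [[434.0, 327.9], [439.1, 286.5]]
-0.013 0.0425 [[411.2, 344.0], [415.6, 299.7]]
-0.013 0.057 [[443.8, 344.1], [449.7, 299.7]]
```

View pics/a3.png

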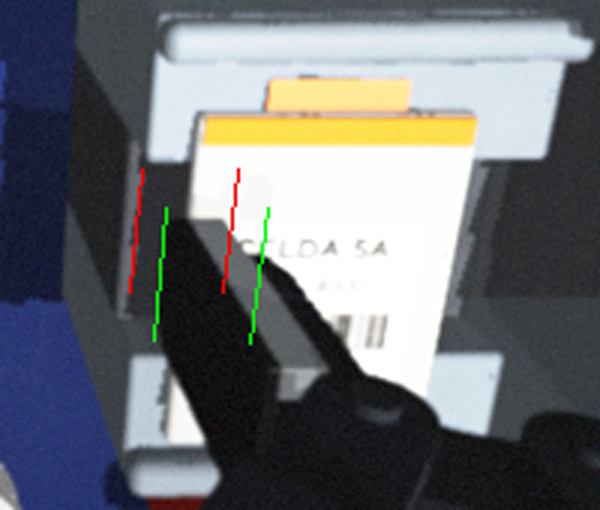

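The open fingertip matches the 13 mm-back model (green line), so tip z = TCP + 13 mm. The lid is popped open. Lowering in front of the tray.

>>> play_rows(
  moves=[
    {"claw": 8.5,"delta_pos": [-4.2,-0.1,0],"twist": 0},
    {"claw": 8.5,"delta_pos": [-4.2,-0.1,4],"twist": 0},
    {"claw": 8.5,"delta_pos": [-4.2,-0.1,8.2],"twist": 0},
    {"claw": 8.5,"delta_pos": [-4.2,-0.1,8.2],"twist": 0},
    {"claw": 8.5,"delta_pos": [-4.2,-0.1,8.2],"twist": 0},
  ],
)

```text
clock: 5.55
tcp_pos: [0.3944, 0.1852, 0.063]
orientation: [0.001, 0.678, 0.735, 0.001]
wrist_force: [0.3, -0.1, -0.2]
finger_gap: 0.0849
```

>>> play_rows(
  moves=[
    {"claw": 8.5,"delta_pos": [0,0.8,0],"twist": 0},
    {"claw": 8.5,"delta_pos": [0,1.6,0],"twist": 0},
    {"claw": 8.5,"delta_pos": [0,2.2,0],"twist": 0},
    {"claw": 8.5,"delta_pos": [0,2.8,0],"twist": 0},
    {"claw": 8.5,"delta_pos": [0,3.4,0],"twist": 0},
    {"claw": 8.5,"delta_pos": [0,4.0,0],"twist": 0},
    {"claw": 8.5,"delta_pos": [0,4.0,0],"twist": 0},
  ],
)

```text
clock: 6.42
tcp_pos: [0.4336, 0.1881, 0.0613]
orientation: [0.0, 0.678, 0.735, 0.0]
wrist_force: [-0.7, 0.1, -0.3]
finger_gap: 0.0851
```

Run:
```python
from h import *
import cv2
s=get_state();print(s["wrist_force"],s["tcp_pos"]); p=np.load("p.npy")
print(tool(np.r_[s2w(p,[-43,0,0])[0,:2],.063]))
b=imaging.read_camera("scene")[120:340,210:410,::-1];w=imaging.read_camera("wrist")[...,::-1]
cv2.imwrite("pics/a4.png",np.hstack([cv2.resize(b,(400,440),interpolation=cv2.INTER_CUBIC),cv2.resize(w[150:480,300:600],(400,440))]))
```

```text
[-0.69986639  0.07765867 -0.32442688] [0.43356115 0.18811483 0.06128468]
[ 0.05  6.63 -0.17]
```

View pics/a4.png

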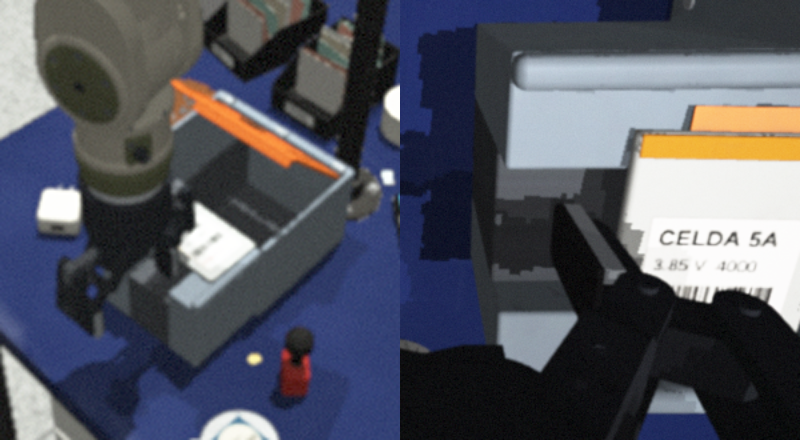

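Finger is in the slot behind the cell (wrist view tip at about (590,220)), and the cell has advanced squarely. Pushing on.

>>> play_rows(
  moves=[
    {"claw": 8.5,"delta_pos": [0,0.7,-0.1],"twist": 0},
    {"claw": 8.5,"delta_pos": [0,1.4,-0.1],"twist": 0},
    {"claw": 8.5,"delta_pos": [0,2.1,-0.1],"twist": 0},
    {"claw": 8.5,"delta_pos": [0,2.8,-0.1],"twist": 0},
    {"claw": 8.5,"delta_pos": [0,3.5,-0.1],"twist": 0},
    {"claw": 8.5,"delta_pos": [0,4.2,-0.1],"twist": 0},
    {"claw": 8.5,"delta_pos": [0,4.9,-0.1],"twist": 0},
    {"claw": 8.5,"delta_pos": [0,5.6,-0.1],"twist": 0},
    {"claw": 8.5,"delta_pos": [0,6.3,-0.1],"twist": 0},
    {"claw": 8.5,"delta_pos": [0,6.8,-0.1],"twist": 0},
    {"claw": 8.5,"delta_pos": [0,6.8,-0.1],"twist": 0},
  ],
)

```text
clock: 7.9
tcp_pos: [0.5011, 0.1935, 0.0623]
orientation: [0.0, 0.678, 0.735, 0.0]
wrist_force: [-0.2, 0.3, 0.6]
finger_gap: 0.085
```

Run:
```python
from h import *
import cv2
s=get_state();print(s["wrist_force"],s["tcp_pos"])
b=imaging.read_camera("scene")[120:340,210:410,::-1];w=imaging.read_camera("wrist")[...,::-1]
cv2.imwrite("pics/a5.png",np.hstack([cv2.resize(b,(400,440),interpolation=cv2.INTER_CUBIC),cv2.resize(w[150:480,300:600],(400,440))]))
```

```text
[-0.21421619  0.26521404  0.63178856] [0.50105869 0.19346716 0.06227683]
```

View pics/a5.png

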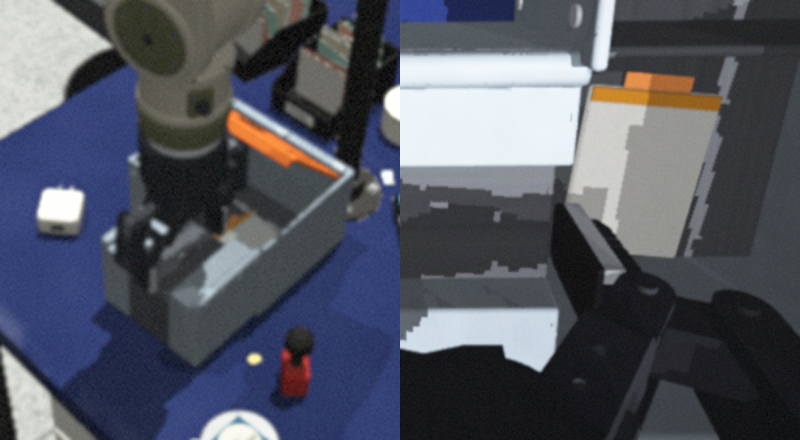

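The cell is past the sill and inside the box (wrist view about (650,170)). I'll back out along the slot, rise, and look down from above.

>>> play_rows(
  moves=[
    {"claw": 8.5,"delta_pos": [0,-4,0],"twist": 0},
    {"claw": 8.5,"delta_pos": [0,-9,0],"twist": 0},
    {"claw": 8.5,"delta_pos": [0,-11,0],"twist": 0},
    {"claw": 8.5,"delta_pos": [0,-11,-5],"twist": 0},
    {"claw": 4,"delta_pos": [0,-11,-11],"twist": 0},
    {"claw": 0,"delta_pos": [0,-11,-17],"twist": 0},
    {"claw": 0,"delta_pos": [0,-11,-19],"twist": 0},
    {"claw": 0,"delta_pos": [0,-11,-19],"twist": 0},
    {"claw": 0,"delta_pos": [0,-11,-19],"twist": 0},
  ],
)

```text
clock: 9.12
tcp_pos: [0.3902, 0.1845, 0.251]
orientation: [-0.001, 0.678, 0.735, -0.001]
wrist_force: [-0.4, -0.1, -0.8]
finger_gap: -0.0001
```

Run:
```python
from h import *
import cv2
s=get_state();print(s["wrist_force"],s["tcp_pos"],s["finger_gap"]); p=np.load("p.npy")
for z in (.25,.18,.0945): print(tool(np.r_[s2w(p,[56,21,0])[0,:2],z]))
for k in("scene","top","wrist"):
    im=imaging.read_camera(k); print(k,[(np.round(d["extent"]).tolist(),round(d["conf"],2)) for d in spotter.spot_in(k,"spent_cell")][:3])
    if k=="scene": b=im[120:340,210:410,::-1]
    if k=="wrist": w=im[...,::-1]
cv2.imwrite("pics/a6.png",np.hstack([cv2.resize(b,(400,440),interpolation=cv2.INTER_CUBIC),cv2.resize(w[40:480,240:640],(400,440))]))
```

```text
[-0.36602644 -0.11448296 -0.762814  ] [0.39015685 0.18451388 0.25101107] -0.00013217213297294972
[ 2.17 20.88  0.06]
[ 2.17 20.9   7.06]
[ 2.17 20.91 15.61]
scene [([281.0, 162.0, 313.0, 182.0], 0.77), ([318.0, 226.0, 348.0, 240.0], 0.73)]
top [([293.0, 196.0, 333.0, 218.0], 0.71)]
wrist [([471.0, 171.0, 533.0, 251.0], 0.86), ([584.0, 0.0, 640.0, 54.0], 0.75)]
```

View pics/a6.png

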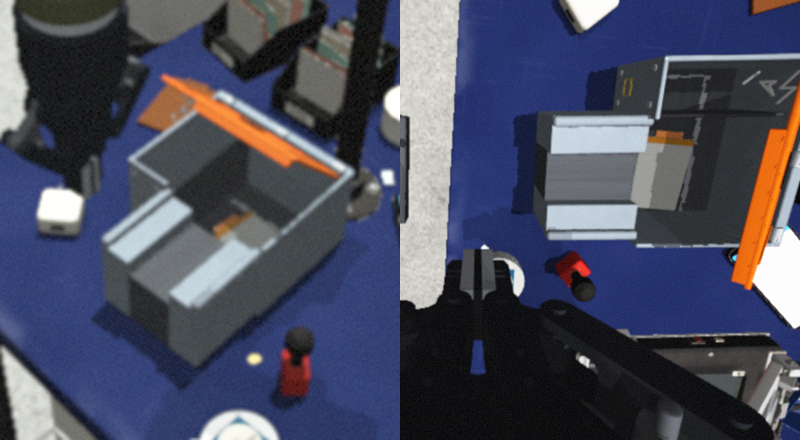

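The cell lies down inside the box (wrist view about (665,170)), tray clear, lid open. Now above the pad, then press.

>>> play_rows(
  moves=[
    {"claw": 0,"delta_pos": [0.6,5.5,0],"twist": 0},
    {"claw": 0,"delta_pos": [1.2,11,0],"twist": 0},
    {"claw": 0,"delta_pos": [1.8,16.5,0],"twist": 0},
    {"claw": 0,"delta_pos": [2.2,20.9,0],"twist": 0},
    {"claw": 0,"delta_pos": [2.2,20.9,3],"twist": 0},
    {"claw": 0,"delta_pos": [2.2,20.9,6],"twist": 0},
    {"claw": 0,"delta_pos": [2.2,20.9,7.5],"twist": 0},
    {"claw": 0,"delta_pos": [2.2,20.9,8.5],"twist": 0},
    {"claw": 0,"delta_pos": [2.2,20.9,9.3],"twist": 0},
    {"claw": 0,"delta_pos": [2.2,20.9,10.1],"twist": 0},
    {"claw": 0,"delta_pos": [2.2,20.9,10.9],"twist": 0},
  ],
)

```text
clock: 10.8
tcp_pos: [0.598, 0.2234, 0.1437]
orientation: [0.0, 0.678, 0.735, 0.001]
wrist_force: [0.5, 0.5, 2.3]
finger_gap: 0.0001
```

>>> play_rows(
  moves=[
    {"claw": 0,"delta_pos": [0,0,0.6],"twist": 0},
    {"claw": 0,"delta_pos": [0,0,1.2],"twist": 0},
    {"claw": 0,"delta_pos": [0,0,1.8],"twist": 0},
    {"claw": 0,"delta_pos": [0,0,2.4],"twist": 0},
    {"claw": 0,"delta_pos": [0,0,3.0],"twist": 0},
    {"claw": 0,"delta_pos": [0,0,3.5],"twist": 0},
    {"claw": 0,"delta_pos": [0,0,3.9],"twist": 0},
    {"claw": 0,"delta_pos": [0,0,4.2],"twist": 0},
    {"claw": 0,"delta_pos": [0,0,4.4],"twist": 0},
    {"claw": 0,"delta_pos": [0,0,4.4],"twist": 0},
  ],
)

```text
clock: 12.05
tcp_pos: [0.5974, 0.2233, 0.0991]
orientation: [-0.0, 0.678, 0.735, -0.0]
wrist_force: [-3.1, 0.5, 2.7]
finger_gap: 0.0002
```

>>> play_rows(
  moves=[
    {"claw": 0,"delta_pos": [0,0,0.2],"twist": 0},
    {"claw": 0,"delta_pos": [0,0,0.4],"twist": 0},
    {"claw": 0,"delta_pos": [0,0,0.5],"twist": 0},
    {"claw": 0,"delta_pos": [0,0,0.5],"twist": 0},
    {"claw": 0,"delta_pos": [0,0,0.5],"twist": 0},
  ],
)

```text
clock: 12.68
tcp_pos: [0.5979, 0.2233, 0.0956]
orientation: [0.0, 0.678, 0.735, 0.001]
wrist_force: [-4.5, -0.9, 8.9]
finger_gap: 0.0002
```

At the stop (8.9 N, z 95.6 mm, as the first time). Letting go and backing off.

>>> play_rows(
  moves=[
    {"claw": 0,"delta_pos": [0,0,-0.5],"twist": 0},
    {"claw": 0,"delta_pos": [0,0,-1.5],"twist": 0},
    {"claw": 0,"delta_pos": [0,0,-7],"twist": 0},
    {"claw": 0,"delta_pos": [0,0,-13],"twist": 0},
    {"claw": 0,"delta_pos": [0,0,-16],"twist": 0},
    {"claw": 0,"delta_pos": [0,-6,-16],"twist": 0},
    {"claw": 0,"delta_pos": [0,-12,-16],"twist": 0},
    {"claw": 0,"delta_pos": [0,-18,-16],"twist": 0},
    {"claw": 0,"delta_pos": [0,-21,-16],"twist": 0},
    {"claw": 0,"delta_pos": [0,-21,-16],"twist": 0},
    {"claw": 0,"delta_pos": [0,-21,-16],"twist": 0},
    {"claw": 0,"delta_pos": [0,-21,-16],"twist": 0},
  ],
)

```text
clock: 14.18
tcp_pos: [0.3895, 0.2067, 0.2543]
orientation: [0.0, 0.679, 0.735, 0.0]
wrist_force: [-0.4, 0.8, 0.3]
finger_gap: 0.0005
```

Run:
```python
from h import *
import cv2
s=get_state();print(s["wrist_force"],s["tcp_pos"],s["clock"])
b=imaging.read_camera("scene")[120:400,210:410,::-1];w=imaging.read_camera("wrist")[...,::-1]
for q in("charger","stamp","tin"): imaging.read_camera("scene");print(q,[np.round(d["extent"]).tolist() for d in spotter.spot_in("scene",q)][:1])
cv2.imwrite("pics/a7.png",np.hstack([cv2.resize(b,(400,560),interpolation=cv2.INTER_CUBIC),cv2.copyMakeBorder(w[40:480,240:640],0,120,0,0,0)]))
```

```text
[-0.43222796  0.80357358  0.30679634] [0.38945872 0.20666568 0.25430386] 14.175
charger [[229.0, 216.0, 253.0, 236.0]]
stamp [[260.0, 167.0, 388.0, 301.0]]
tin [[310.0, 327.0, 350.0, 365.0]]
```

View pics/a7.png

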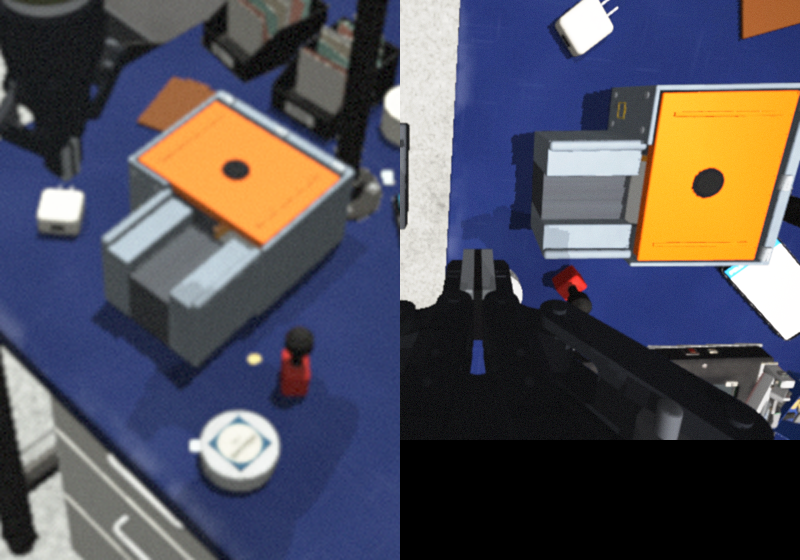

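Lid stays flush and the neighbours are unmoved, but a bit of the cell shows through the slot mouth. I'll check how it rests.

Run:
```python
import cv2,numpy as np
a=cv2.imread("pics/a6.png");b=cv2.imread("pics/a7.png")
f=lambda i,y,x,h,w:cv2.resize(i[y:y+h,x:x+w],(400,300),interpolation=cv2.INTER_CUBIC)
cv2.imwrite("pics/a8.png",np.vstack([np.hstack([f(a,110,600,120,160),f(b,110,560,120,160)]),np.hstack([f(a,170,170,105,140),f(b,170,170,105,140)])]))
```

```text
(no output)
```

View pics/a8.png

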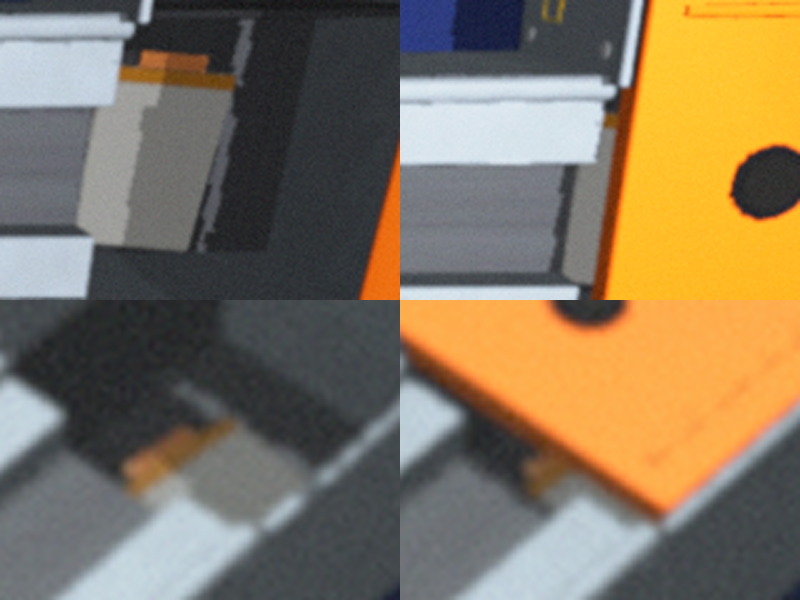

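Run:
```python
from h import *
p=np.load("p.npy"); i=imaging.camera_info("wrist"); sc=imaging.camera_info("scene"); t=get_state()["tcp_pos"]
def at(tcp):
    j=dict(i); M=i["world_to_cam"].copy(); M[:3,3]-=M[:3,:3]@(np.array(tcp)-t); j["world_to_cam"]=M; return j
i6=at([.39016,.18451,.25101])
z6=lambda u,v:(600+u/2.5-160,110+v/2.5+40)
z7=lambda u,v:(560+(u-400)/2.5-160,110+v/2.5+40)
zs=lambda u,v:((170+u/(400/140))/2+210,(170+(v-300)/(300/105))/2+120)
obs=[(i6,(37,30),z6(235,85)),(i6,(-46,30),z6(190,250)),(i6,(37,-30),z6(118,78)),(i,(37,-30),z7(605,116)),(i,(-46,-30),z7(563,278)),
 (sc,(37,-30),zs(140,495)),(sc,(37,30),zs(232,422)),(sc,(-46,30),zs(308,480))]
# calibration check on tray corner
print(proj(i6,s2w(p,[[0,25,86],[0,-25,86],[0,50,94]])), z6(112,105),z6(93,238))
def pts(q,ab): # q: x,y,z centre mm, rotvec in safe frame; cell a along y, b along x
    return R.from_rotvec(q[3:]).apply([ab[1],ab[0],5])+q[:3]
f=lambda q:np.concatenate([(proj(c,s2w(p,pts(q,ab)))-o)[0] for c,ab,o in obs])
for z0,b in((20,.1),(45,.6),(60,1.2)):
    r=least_squares(f,[30,0,z0,0,b,0],loss="soft_l1"); print(r.cost,r.x.round(2),f(r.x).round(1).tolist())
    print([pts(r.x,ab).round() for ab in((46,-30),(46,30),(-46,-30),(-46,30))])
```

```text
[[482.92394156 194.21111936]
 [475.02657794 245.74454693]
 [491.68013868 167.2638126 ]] (484.79999999999995, 192.0) (477.20000000000005, 245.2)
38.84875771377829 [ 6.489e+01 -9.390e+00  1.580e+00 -1.000e-02  9.000e-02 -1.000e-01] [1.0, -1.8, -0.5, 0.2, -1.1, -3.4, -0.2, 0.2, 0.5, 2.0, -2.0, -0.3, 3.2, -0.2, 18.7, 12.4]
[array([40., 39.,  8.]), array([100.,  33.,   3.]), array([ 31., -52.,  10.]), array([ 91., -58.,   5.])]
38.84875771465294 [ 6.489e+01 -9.390e+00  1.580e+00 -1.000e-02  9.000e-02 -1.000e-01] [1.0, -1.8, -0.5, 0.2, -1.1, -3.4, -0.2, 0.2, 0.5, 2.0, -2.0, -0.3, 3.2, -0.2, 18.7, 12.4]
[array([40., 39.,  8.]), array([100.,  33.,   3.]), array([ 31., -52.,  10.]), array([ 91., -58.,   5.])]
38.848757714021474 [ 6.489e+01 -9.390e+00  1.580e+00 -1.000e-02  9.000e-02 -1.000e-01] [1.0, -1.8, -0.5, 0.2, -1.1, -3.4, -0.2, 0.2, 0.5, 2.0, -2.0, -0.3, 3.2, -0.2, 18.7, 12.4]
[array([40., 39.,  8.]), array([100.,  33.,   3.]), array([ 31., -52.,  10.]), array([ 91., -58.,   5.])]
```

The fit puts the cell flat on the box floor, about x 31–100 mm. The slot just lets the camera see in. Handing in.

```bash
python3 -c "
from workcell import env,get_state
print(get_state()['clock']);print(env.hand_in())"
```

```text
14.575
the job is handed in; nothing more can be done
None
```

The spent cell is in the safe with the lid latched shut, and I handed the job in at 14.6 s. I pressed the lid to its stop (about 12 N) and let go, and it popped open. I then pushed the cell along the thumb slot over the sill with one fingertip, without lifting it. Last, I pressed the lid to its stop again (about 9 N) and backed the arm clear.

**Lid and cell:** About 1.5 s after I let go, the lid was still flush. A fit to the cell's corners in the scene and wrist pictures puts it flat on the box floor, roughly x 31–100 mm. One scene corner disagreed by about 20 px, most likely because the side wall hides it. A strip of the cell still shows through the slot under the lip, which fits it lying on the floor.

**Neighbours:** The charger and tin were found within about 4 px of where they started. The detector missed the stamp in its last call and reported the safe instead, but the picture shows the stamp upright beside the safe, apparently where it began. The wrist force was near zero when I handed in.

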